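# Flag the sample under test on the bottle stand

## Robot

A 6-joint arm with a two-finger parallel gripper is mounted at the origin on the work surface. World frame = base frame: x ahead of the robot, y to its left, z up, the work surface at z = 0. Lengths are in m, angles in rad, forces in N, time in s.
With the tool pointing down it reaches from about 0.375 to 0.975 m from the base axis. Payload 3.8 kg.
Tool frame: the origin (TCP) lies between the finger pads; the fingertips stand 17 mm ahead of it and the grasp point (between the pads) lies 2 mm behind it; z points along the fingers, y is the line along which they close (so a half turn about z gives the same grasp; the last joint's range is limited). The gripper opens to 85 mm and grips with 20 to 120 N. Pads are 22 mm wide; open, the fingers measure 114 mm over their backs; the gripper's body (76 mm by 85 mm) begins 54 mm behind the grasp point. The pads swing forward as they close: fully open they stand 13 mm farther back than shut.
Start: joints at [1.304, 0.264, 1.604, -0, 1.274, -0.037], TCP at [0.154, 0.657, 0.248] pointing down, gripper open.
Joint ranges: [-2.63, 2.63], [-0.94, 2.18], [0.31, 2.57], [-1.31, 4.45], [0, 2.66], [-2.55, 2.55]. Speed limits (rad/s): [2.57, 2.57, 3.14, 3.14, 3.14, 3.14].

## Interface

Orientations are given as a rotation vector (axis times angle).
In Python, from workcell import bot gives the robot as it stands.
- The arm moves only by the tool play_rows, never from a script. Its argument "steps" is one flat list of numbers, 4 for each row, row after row: the shift along the tool's x, y, z in m, then the turn about the tool's z in rad. A call has 1 to 10 rows; each row is the pose to reach, as a shift and turn from the pose commanded when the call began, along the tool's axes at that moment; what a row does not reach only later rows make up. A row lasts 1/8 s, in which the tool goes at most 62.5 mm and 10.7 degrees, less where a joint would pass 70% of its speed; a pose out of reach is approached as far as the arm can. A call with a gripper value outside its range is refused whole. "jaw" is the closure in counts, from 0 (fully open) to 255 (shut), set as the call begins (left out, the last holds). The fingers move at their own pace and stop on an object; "grip_force" is the grip in N (left out, the last holds). Time passes only in rows, so rows that repeat a pose let the fingers close. It gives the time, the measured TCP pose, the force, the opening and the grip force at its end, in the units of the state.
- bot.read_state(): the state, without advancing time (a new reading comes with each control period).
- bot.read_camera(name): name is "scene" or "top" or "wrist"; returns a dict with "pixels" (420x560x3 uint8, blue, green, red), "mtx" (3x3 intrinsics, pixels), "dist" ([k1, k2, p1, p2, k3] as OpenCV has them; the pictures are not rectified), "R" (3x3) and "t" (3): a world point X has camera coordinates R X + t. Camera axes: x right, y down, z forward; pixel columns grow to the right and rows downward; lengths in m; the calibration is good to about 2 mm. A picture is of the moment at which its call begins. There is no depth.
- bot.finish_job(): hands the job in; it is judged then, once.
The state is a dict: "time": time; "q": joint angles; "joint_vel": joint speeds; "joint_torque": joint torques, N m; "tool_pos": TCP position; "tcp_rot": TCP orientation; "wrist_force": force on the tool from outside, world axes, zero at the start; "torque": the same for the moment, N m; "width": opening from 0.0 (shut) to 1.0 (fully open); "grip_force": force on a finger pad.
Only numpy, scipy, OpenCV 4.12 (cv2) and the standard library are available. Lean on these libraries where they do the work, as an engineer would, in place of code of your own. Each camera call takes 0.05 s, during which the arm holds its last target. There are 200 camera calls.

## Task

The sample in the brown glass bottle is now under test: on the sample stand, get a fingertip under the lip of the flip marker in front of that bottle and swing the marker over its hinge, away from you, until it lies flat with its red face up. Push it over gently, neither pinching nor flicking it, and leave the other two markers, the bottles and everything else on the bench where they are.

Things in the scene. Friction and masses are not known exactly. Their poses are not given: they have to be found in the camera images.
- stand: white sample stand, fixed: block 310 mm wide, deck 60 mm high; origin on the bench below the middle marker's hinge, x away from the robot to the bottle tray, y left. Front face at x = -50 mm: the marker lips overhang it 25 mm, only bench below. Bays at y = 100, 0, -100 mm, each a flip marker and behind it a bottle in the tray (x 95 to 172 mm, rim 12 mm above the deck).
- marker_left (a joint): hinge angle of the left flip marker (rad): 0 = level towards the robot, green up; pi = level towards the bottles, red up (hard stops). Plate 4 mm thick, 60 wide, flat for 60 mm from the hinge axis, then a finger lip 20 long, 40 wide, turned up 40 degrees (down when flipped). Stiff hinge: stays where left; 0.6 N at the lip moves it.
- hinge_left (a point): middle of the hinge axis of the left marker, 77 mm above the bench, fixed to the stand; the axis runs along the stand's y, axes as the stand's. The level plate's mid-plane is at this height; the lip's end then lies 75 mm away and, at angle 0, 13 mm higher (13 mm lower at pi).
- tab_left (a point): middle of the end edge of the left marker's finger lip (mid-thickness); at angle 0 it lies 75 mm in front of the hinge axis and 13 mm above it; moves with the marker
- bay_left (a point): centre of the left bottle bay on the deck, 134 mm behind that bay's hinge line
- marker_mid (a joint): hinge angle of the middle flip marker (rad): 0 = level towards the robot, green up; pi = level towards the bottles, red up (hard stops). Plate 4 mm thick, 60 wide, flat for 60 mm from the hinge axis, then a finger lip 20 long, 40 wide, turned up 40 degrees (down when flipped). Stiff hinge: stays where left; 0.6 N at the lip moves it.
- hinge_mid (a point): middle of the hinge axis of the middle marker, 77 mm above the bench, fixed to the stand; the axis runs along the stand's y, axes as the stand's. The level plate's mid-plane is at this height; the lip's end then lies 75 mm away and, at angle 0, 13 mm higher (13 mm lower at pi).
- tab_mid (a point): middle of the end edge of the middle marker's finger lip (mid-thickness); at angle 0 it lies 75 mm in front of the hinge axis and 13 mm above it; moves with the marker
- bay_mid (a point): centre of the middle bottle bay on the deck, 134 mm behind that bay's hinge line
- marker_right (a joint): hinge angle of the right flip marker (rad): 0 = level towards the robot, green up; pi = level towards the bottles, red up (hard stops). Plate 4 mm thick, 60 wide, flat for 60 mm from the hinge axis, then a finger lip 20 long, 40 wide, turned up 40 degrees (down when flipped). Stiff hinge: stays where left; 0.6 N at the lip moves it.
- hinge_right (a point): middle of the hinge axis of the right marker, 77 mm above the bench, fixed to the stand; the axis runs along the stand's y, axes as the stand's. The level plate's mid-plane is at this height; the lip's end then lies 75 mm away and, at angle 0, 13 mm higher (13 mm lower at pi).
- tab_right (a point): middle of the end edge of the right marker's finger lip (mid-thickness); at angle 0 it lies 75 mm in front of the hinge axis and 13 mm above it; moves with the marker
- bay_right (a point): centre of the right bottle bay on the deck, 134 mm behind that bay's hinge line
- brown_center (a point): brown (amber) glass bottle with a black cap, 48 mm diameter, 95 mm tall, loose, standing on the deck in one of the three bays; this point is its centre, half-way up
- white_center (a point): white plastic bottle with a blue cap, 48 mm diameter, 95 mm tall, loose, standing on the deck in one of the three bays; this point is its centre, half-way up
- clear_center (a point): clear glass bottle with a yellow cap, 48 mm diameter, 95 mm tall, loose, standing on the deck in one of the three bays; this point is its centre, half-way up
- beaker_center (a point): glass beaker 68 mm diameter, 90 mm tall, loose on the bench, to be left alone; this point is near its middle
- wash_center (a point): white wash bottle with red cap, 64 mm diameter, 160 mm tall, loose on the bench, to be left alone; this point is near its middle
- jar_center (a point): white jar with black lid, 60 mm diameter, 65 mm tall, loose on the bench, to be left alone; this point is near its middle
- spatula_center (a point): steel lab spatula, 180 mm long, 4 mm thick, lying flat, loose on the bench, to be left alone; this point is near its middle
- stopper_center (a point): black rubber stopper 34 mm diameter, 26 mm tall, loose on the bench, to be left alone; this point is near its middle
Mind the look-alikes: they are no part of the job. What is shaped like the part that bears white_center but green is not meant.

How it is judged:
At the end, for the whole second after the job is handed in: The marker before the brown bottle lies over at the bottle side, red up (hinge above 3.0 rad, within 8 degrees of flat), at rest; the other two are below 0.4 rad; all bottles upright (within 0.1 rad); bottles and bench things within 20 mm of where they began ((horizontal distance between brown_center and bay_left below 0.04 m or horizontal distance between brown_center and bay_mid below 0.04 m or horizontal distance between brown_center and bay_right below 0.04 m) and (not (horizontal distance between brown_center and bay_left below 0.04 m) or value of joint marker_left above 3 rad) and (horizontal distance between brown_center and bay_left below 0.04 m or value of joint marker_left below 0.4 rad) and velocity of joint each of marker_left, marker_mid, marker_right below 0.1 rad/s and (not (horizontal distance between brown_center and bay_mid below 0.04 m) or value of joint marker_mid above 3 rad) and (horizontal distance between brown_center and bay_mid below 0.04 m or value of joint marker_mid below 0.4 rad) and (not (horizontal distance between brown_center and bay_right below 0.04 m) or value of joint marker_right above 3 rad) and (horizontal distance between brown_center and bay_right below 0.04 m or value of joint marker_right below 0.4 rad) and distance of each of brown_center, white_center, clear_center, beaker_center, wash_center, jar_center, spatula_center, stopper_center from where it was at the start of the episode below 0.02 m and angle between each of brown_center, white_center, clear_center's own z axis and vertical below 0.1 rad); the robot touches nothing.
It fails at once if a marker that is not the brown bottle's is moved (its lip shifted by more than 25 mm) ((not (horizontal distance between brown_center and bay_left below 0.04 m) and distance of tab_left from where it was at the start of the episode above 0.025 m) or (not (horizontal distance between brown_center and bay_mid below 0.04 m) and distance of tab_mid from where it was at the start of the episode above 0.025 m) or (not (horizontal distance between brown_center and bay_right below 0.04 m) and distance of tab_right from where it was at the start of the episode above 0.025 m)).
It fails at once if a bottle or another loose thing on the bench is pushed, lifted or carried by more than 20 mm (distance of any of brown_center, white_center, clear_center, beaker_center, wash_center, jar_center, spatula_center, stopper_center from where it was at the start of the episode above 0.02 m).
It fails at once if a marker is flicked (swings faster than 6 rad/s) (velocity of joint any of marker_left, marker_mid, marker_right above 6 rad/s).
It fails at once if the markers are pinched or pressed hard (fingers push on a marker with more than 35 N) (contact force between the fingers and marker_left above 35 N or contact force between the fingers and marker_mid above 35 N or contact force between the fingers and marker_right above 35 N).
It also fails if it takes over 40 s, if anything falls off the work surface, if the arm or the gripper's body presses on something with over 40 N, if the wrist force passes 120 N, or if a joint passes its speed limit or range.

## Working session

There is one attempt and no reset: what is moved stays moved. The work goes in short steps, Python scripts to look and compute and a tool call to move; the robot and the scene stay as the last step left them, time stands still between calls to the robot, and variables do not carry over. Pictures are saved under pics/ and viewed, at most 10 in all, crops included, and the job is handed in when it is done.

Besides the shell and the picture viewer there is one more tool, called after "Request:" in YAML: its name, and indented under it one key for each argument. play_rows: Moves the arm, as the interface text tells. Its arguments: {"type":"object","properties":{"steps":{"type":"array"},"jaw":{"type":"number"},"grip_force":{"type":"number"}},"required":["steps"]}

```bash
mkdir -p pics; python3 - <<'E'
from workcell import bot
import cv2
for n in("scene","top"):
    c=bot.read_camera(n); cv2.imwrite(f"pics/{n}0.png",c["pixels"])
    print(n,c["mtx"].round(1).tolist(),c["dist"],c["R"].round(3).tolist(),c["t"])
s=bot.read_state();print(s["tcp_rot"],s["tool_pos"],s["width"],s["wrist_force"])
E
```

```text
scene [[514.7, 0.0, 278.6], [0.0, 514.7, 208.4], [0.0, 0.0, 1.0]] [-0.13225904  0.          0.          0.          0.        ] [[0.683, 0.73, -0.007], [0.623, -0.588, -0.516], [-0.381, 0.348, -0.857]] [-0.41561569 -0.29949966  1.62739822]
top [[457.4, 0.0, 275.7], [0.0, 457.4, 212.2], [0.0, 0.0, 1.0]] [-0.00247272  0.          0.          0.          0.        ] [[0.019, -1.0, 0.001], [-0.997, -0.02, -0.07], [0.07, 0.0, -0.998]] [0.03290293 0.5980055  1.6402209 ]
[-0.36010135 -3.12056912  0.00315314] [0.15356788 0.65665393 0.24707776] 0.9988350852376943 [ 0.88540904 -0.68210756 -0.43202058]
```

View pics/scene0.png

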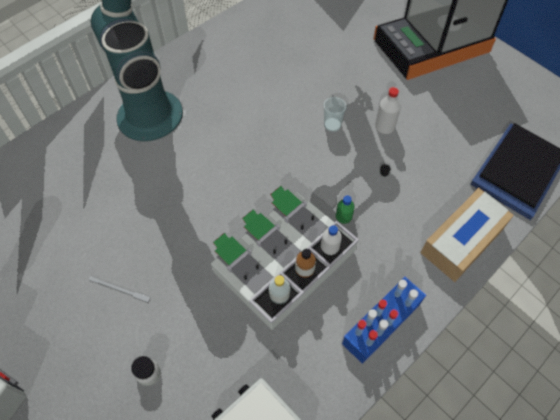

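View pics/top0.png

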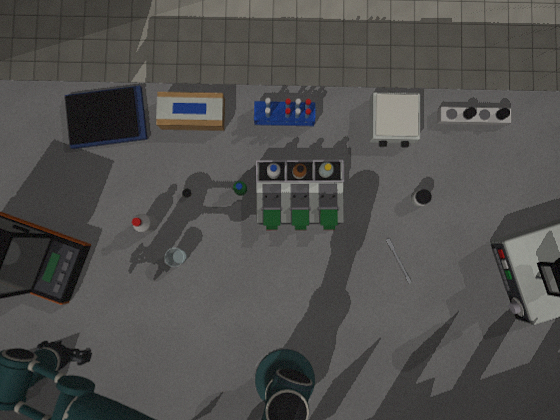

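The brown bottle is in the middle bay: top view about (300,171), with its green marker at (300,220). I'll enlarge the stand next.

```bash
python3 - <<'E'
import cv2
a=cv2.imread("pics/top0.png")[150:240,240:360];cv2.imwrite("pics/topc.png",cv2.resize(a,None,fx=6.6,fy=6.6,interpolation=cv2.INTER_CUBIC))
a=cv2.imread("pics/scene0.png")[180:330,205:365];cv2.imwrite("pics/scenec.png",cv2.resize(a,None,fx=4,fy=4,interpolation=cv2.INTER_CUBIC))
E
```

```text
(no output)
```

View pics/topc.png

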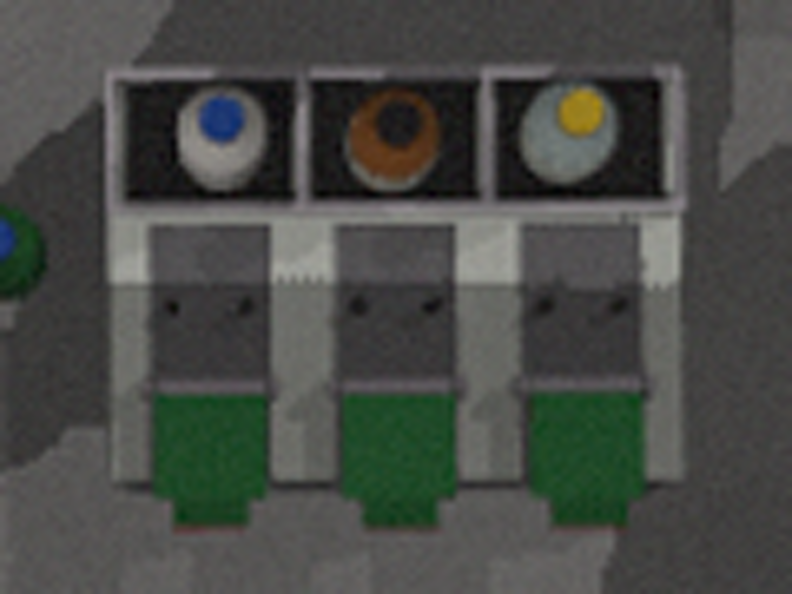

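View pics/scenec.png

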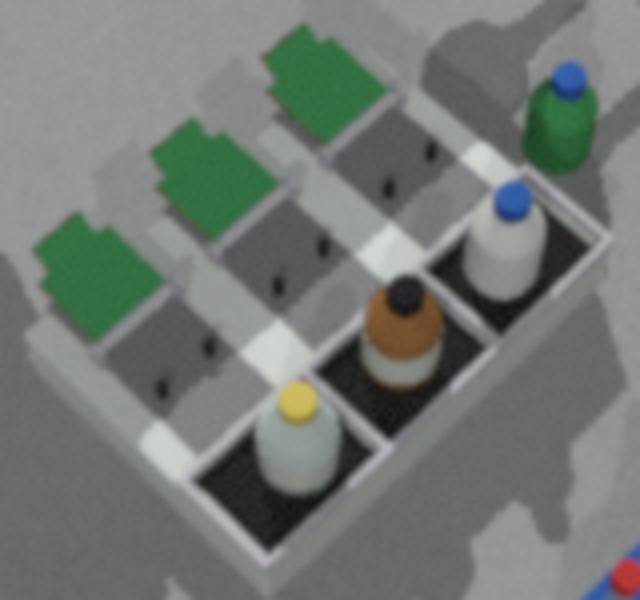

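The top crop (scale 6.6, origin (240,150)) puts the lip ends at (211,527), (400,527) and (589,525), and the hinges at (210,388), (399,386) and (586,384). In the scene crop (scale 4, origin (205,180)) the lip ends are at (283,43), (172,136) and (56,231).

```bash
cat > h.py <<'E'
import cv2,numpy as np
from workcell import bot
def ray(c,p,z):
    u=cv2.undistortPoints(np.array([[p]],float),c["mtx"],c["dist"])[0,0]
    d=c["R"].T@np.array([*u,1.]);o=-c["R"].T@c["t"]
    return o+d*(z-o[2])/d[2]
E
python3 - <<'E'
from h import *
T=bot.read_camera("top");S=bot.read_camera("scene")
f=lambda x,y,k,a,b:((x+.5)/k-.5+a,(y+.5)/k-.5+b)
for p in[(211,527),(400,527),(589,525)]:print("tab top",ray(T,f(*p,6.6,240,150),.090).round(4))
for p in[(210,388),(399,386),(586,384)]:print("hinge top",ray(T,f(*p,6.6,240,150),.079).round(4))
for p in[(283,43),(172,136),(56,231)]:print("tab sc",ray(S,f(*p,4,205,180),.090).round(4))
for p in[(107,70),(684,70)]:print("rear corner",ray(T,f(*p,6.6,240,150),.072).round(4))
E
```

```text
tab top [0.5322 0.0578 0.09  ]
tab top [ 0.5341 -0.0415  0.09  ]
tab top [ 0.5371 -0.1409  0.09  ]
hinge top [0.6063 0.06   0.079 ]
hinge top [ 0.6093 -0.0404  0.079 ]
hinge top [ 0.6124 -0.1398  0.079 ]
tab sc [0.5336 0.0589 0.09  ]
tab sc [ 0.5368 -0.0422  0.09  ]
tab sc [ 0.5387 -0.1415  0.09  ]
rear corner [0.7772 0.1188 0.072 ]
rear corner [ 0.7833 -0.1913  0.072 ]
```

Request:
play_rows:
  steps: [-0.036,-0.047,0,-0.03,-0.073,-0.094,0,-0.06,-0.109,-0.141,0,-0.09,-0.145,-0.188,0,-0.12,-0.182,-0.234,0,-0.15,-0.218,-0.281,0,-0.18,-0.254,-0.328,0,-0.2,-0.291,-0.375,0,-0.22,-0.327,-0.422,0,-0.24,-0.363,-0.469,0,-0.255]
  jaw: 255
  grip_force: 20

```text
time: 1.45
tool_pos: [0.4008, 0.1161, 0.2485]
tcp_rot: [-0.041, 3.14, 0.001]
wrist_force: [1.6, -0.0, 0.4]
width: -0.004
grip_force: 0.0
```

Request:
play_rows:
  steps: [-0.023,-0.054,0,0,-0.047,-0.108,0,0,-0.07,-0.163,0,0,-0.07,-0.163,0.04,0,-0.07,-0.163,0.08,0,-0.07,-0.163,0.12,0,-0.07,-0.163,0.15,0,-0.07,-0.163,0.17,0,-0.07,-0.163,0.17,0]

```text
time: 2.58
tool_pos: [0.4725, -0.043, 0.0764]
tcp_rot: [0.039, -3.137, -0.001]
wrist_force: [-0.8, -0.4, 0.1]
width: -0.001
grip_force: 0.0
```

```bash
python3 - <<'E'
from h import *
s=bot.read_state();print(s["time"],s["tool_pos"],s["tcp_rot"],s["wrist_force"])
c=bot.read_camera("wrist");d=bot.read_camera("scene")
a=cv2.resize(d["pixels"][150:300,160:360],(560,420),interpolation=cv2.INTER_CUBIC)
w=np.hstack([c["pixels"],a]);cv2.imwrite("pics/w1.png",cv2.resize(w,(800,300),interpolation=cv2.INTER_AREA))
E
```

```text
2.575 [ 0.47251137 -0.04304212  0.07643932] [ 3.94296228e-02 -3.13679488e+00 -1.11406777e-03] [-0.77277045 -0.35739711  0.12283635]
```

View pics/w1.png

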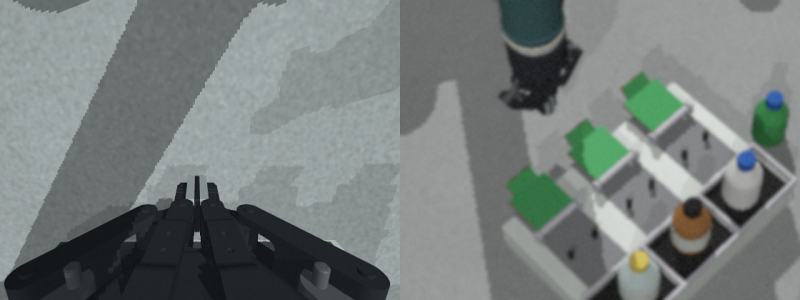

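Left half: fingers shut and clear. Right half: the gripper stands in front of the middle marker's lip, at about (540,105). Next I approach.

Request:
play_rows:
  steps: [-0.015,0,0,0,-0.03,0,0,0,-0.04,0,0,0,-0.044,0,0,0,-0.047,0,0,0,-0.047,0,0,0]

```text
time: 3.42
tool_pos: [0.5213, -0.0421, 0.0781]
tcp_rot: [0.04, -3.141, -0.0]
wrist_force: [0.8, 0.4, 0.2]
width: 0.0
grip_force: 0.0
```

Request:
play_rows:
  steps: [-0.003,0,-0.004,0,-0.005,0,-0.011,0,-0.007,0,-0.019,0,-0.01,0,-0.027,0,-0.013,0,-0.035,0,-0.013,0,-0.035,0]

```text
time: 4.18
tool_pos: [0.5367, -0.0419, 0.115]
tcp_rot: [-0.04, 3.137, -0.001]
wrist_force: [-0.1, -0.1, 0.0]
width: -0.002
grip_force: 0.0
```

```bash
python3 - <<'E'
from h import *
d=bot.read_camera("scene");t=bot.read_camera("top")
g=lambda p:cv2.resize(p,(400,300),interpolation=cv2.INTER_CUBIC)
cv2.imwrite("pics/s2.png",np.hstack([g(d["pixels"][180:285,200:340]),g(t["pixels"][165:255,240:360])]))
E
```

```text
(no output)
```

View pics/s2.png

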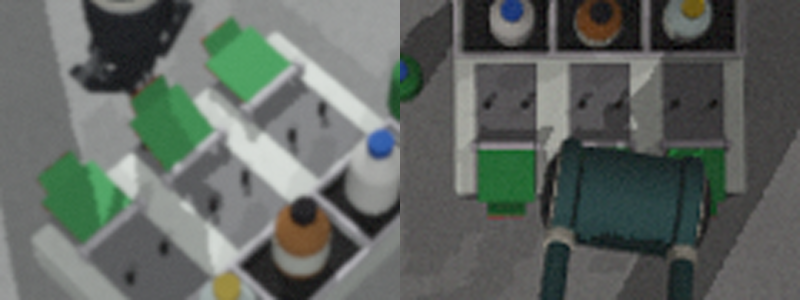

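The middle marker has lifted about 20–30° (left half, (170,120)); the neighbours look unmoved. I continue along the arc.

Request:
play_rows:
  steps: [-0.003,0,-0.006,0,-0.006,0,-0.01,0,-0.01,0,-0.01,0,-0.014,0,-0.01,0,-0.019,0,-0.01,0,-0.025,0,-0.01,0,-0.03,0,-0.012,0,-0.034,0,-0.014,0,-0.034,0,-0.014,0]

```text
time: 5.4
tool_pos: [0.5694, -0.0409, 0.1276]
tcp_rot: [-0.04, 3.14, -0.0]
wrist_force: [0.2, 0.5, -0.8]
width: -0.0
grip_force: 0.0
```

```bash
python3 - <<'E'
from h import *
d=bot.read_camera("scene")
cv2.imwrite("pics/s3.png",cv2.resize(d["pixels"][180:300,200:360],(640,480),interpolation=cv2.INTER_CUBIC))
E
```

```text
(no output)
```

View pics/s3.png

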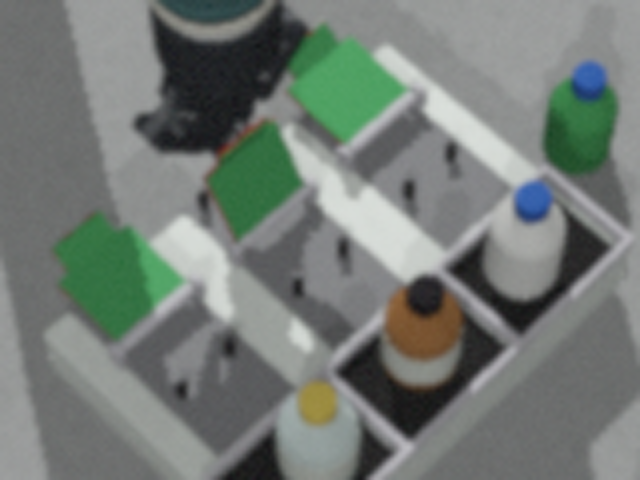

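The middle marker is at about 60° (lip top near (240,140)), with nothing else moved. I carry on over the top.

Request:
play_rows:
  steps: [-0.005,0,-0.002,0,-0.01,0,-0.005,0,-0.015,0,-0.006,0,-0.019,0,-0.008,0,-0.024,0,-0.009,0,-0.03,0,-0.011,0,-0.033,0,-0.011,0,-0.037,0,-0.011,0,-0.041,0,-0.01,0,-0.045,0,-0.009,0]

```text
time: 6.7
tool_pos: [0.6138, -0.0398, 0.1363]
tcp_rot: [-0.04, 3.141, -0.0]
wrist_force: [-0.3, -0.5, 0.2]
width: -0.002
grip_force: 0.3
```

Request:
play_rows:
  steps: [-0.004,0,0.001,0,-0.007,0,0.003,0,-0.01,0,0.005,0,-0.013,0,0.007,0,-0.016,0,0.01,0,-0.019,0,0.013,0,-0.022,0,0.016,0,-0.024,0,0.019,0,-0.026,0,0.022,0,-0.028,0,0.026,0]

```text
time: 7.95
tool_pos: [0.6414, -0.0391, 0.11]
tcp_rot: [0.04, -3.141, 0.0]
wrist_force: [-0.7, -0.8, 0.8]
width: 0.002
grip_force: 0.2
```

```bash
python3 - <<'E'
from h import *
d=bot.read_camera("scene")
cv2.imwrite("pics/s4.png",cv2.resize(d["pixels"][180:300,200:360],(640,480),interpolation=cv2.INTER_CUBIC))
E
```

```text
(no output)
```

View pics/s4.png

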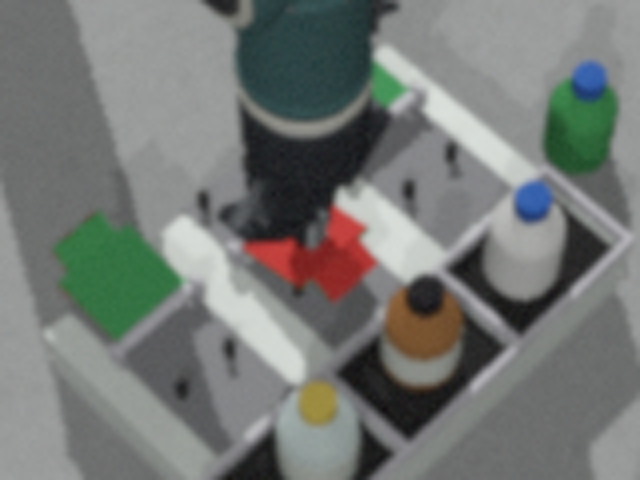

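The marker is over with its red face up, nearly down ((310,255)). Now I press it gently flat.

Request:
play_rows:
  steps: [-0.001,0,0.003,0,-0.002,0,0.006,0,-0.003,0,0.009,0,-0.003,0,0.011,0,-0.003,0,0.013,0,-0.003,0,0.014,0,-0.003,0,0.014,0]

```text
time: 8.88
tool_pos: [0.6443, -0.039, 0.0962]
tcp_rot: [0.04, -3.141, -0.0]
wrist_force: [-0.7, -0.4, 0.3]
width: -0.001
grip_force: 0.0
```

Request:
play_rows:
  steps: [0,0,0.001,0,0,0,0.001,0]

```text
time: 9.12
tool_pos: [0.6443, -0.039, 0.096]
tcp_rot: [0.04, -3.141, -0.0]
wrist_force: [-1.4, -0.1, 5.3]
width: -0.003
grip_force: 2.5
```

Request:
play_rows:
  steps: [0,0,0.001,0,0,0,0.001,0]

```text
time: 9.38
tool_pos: [0.6444, -0.039, 0.0959]
tcp_rot: [0.04, -3.141, 0.0]
wrist_force: [-4.0, -0.3, 9.4]
width: 0.001
grip_force: 4.8
```

Force is rising at the stop, so the marker is flat. I retreat upward.

Request:
play_rows:
  steps: [0,0,-0.005,0,0,0,-0.025,0,0,0,-0.06,0,0,0,-0.11,0,0,0,-0.16,0,0.05,0,-0.18,0,0.1,0,-0.18,0,0.15,0,-0.18,0,0.2,0,-0.18,0,0.2,0,-0.18,0]

```text
time: 10.62
tool_pos: [0.4417, -0.0439, 0.2749]
tcp_rot: [-0.039, 3.141, -0.0]
wrist_force: [0.3, -0.1, 0.8]
width: -0.003
grip_force: 0.0
```

```bash
python3 - <<'E'
from h import *
d=bot.read_camera("scene");t=bot.read_camera("top")
g=lambda p:cv2.resize(p,(400,300),interpolation=cv2.INTER_CUBIC)
cv2.imwrite("pics/s5.png",np.hstack([g(d["pixels"][180:300,200:360]),g(t["pixels"][150:240,240:360])]))
E
```

```text
(no output)
```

View pics/s5.png

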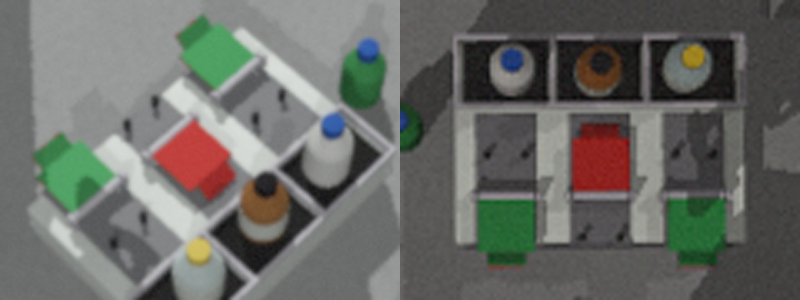

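The middle marker lies flat with its red face up (top view (600,160)). The other markers and bottles are where they were, and the robot is clear.

```bash
python3 -c "
from workcell import bot
print(bot.finish_job())"
```

```text
the job is handed in; nothing more can be done
None
```

The middle marker, in front of the brown bottle, is flipped over and lies flat with its red face up; the last pictures show the other two markers and the bottles unmoved, and the job is handed in (no verdict was returned).

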